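# Fit the sprung cutter roller into its stand

### The job

Take the ridged pasta-cutter roller from its wooden rest and fit it between the two cheeks of the hand-cranked stand: the plain pin goes into the cup on the crank side, whose block is clamped a little higher or lower every time, so feel for the hole; the sprung pin is pushed in and snaps out into the cup under the sloping chute. Do not force it - a hand's light pressure is enough and the stand bends under rough treatment. Let go of it held in both cups, and leave the other things on the bench where they are.

Things in the scene. Friction and masses are not known exactly. Their poses are not given: they have to be found in the camera images.
- stand: Fixed stand: board 75 x 200 x 12 mm, two aluminium cheeks with inner faces at y = +70 and -70 mm, free space between. Origin: centre of the board's underside; y runs along the roller axis toward the crank cheek, z up. Crank cheek (+y): a block 44 mm wide (x), 80 high, 16 thick, between two posts 110 mm high, cup 34 mm below its top, crank outside. The other (-y): 44 wide, 16 thick, 93 mm high, a chute above its cup.
- plain_cup (a point): Mark at mid-range of the crank-side cup's mouth, on the inner face (stand y = +70 mm), 60 mm above the bench. The real cup lies straight above or below it by up to 12 mm: the block was clamped anywhere in that range, stays there, and its height is not reported. The cup: a blind round hole, 14 mm diameter, 9 mm deep, mouth chamfered 1 mm; solid face around it. Axes as the stand.
- chute (a point): Top of the chute: an open groove 14 mm wide (x) between side walls in the -y cheek, over its cup. Its floor slopes down and inward from this point (stand y = -80 mm, height 93 mm) to y = -70 mm, height 73 mm; below that is 6 mm of plain inner face, then the cup. A sprung pin pressed down the groove is squeezed in by the slope, then snaps out into the cup. Axes as the stand.
- spring_cup (a point): Centre of the mouth of the chute-side cup, on the inner face (stand y = -70 mm), 60 mm above the bench: a blind round hole, 14 mm diameter, 6 mm deep, mouth chamfered 2 mm. Axes as the stand.
- roller: Loose ridged steel roller, about 0.3 kg: barrel 36 mm diameter, 108 mm long. Origin: centre of the barrel; y is its axis, toward the plain pin (it may have rolled about it). Both pins: 9 mm diameter, round ends. 157 mm long overall, sprung pin out. When fitted, the spring holds the plain pin against its cup's bottom: origin at stand y = +4 mm.
- plain_tip (a point): Tip of the plain, fixed pin, 75 mm from the roller's origin along its +y (the pin stands 21 mm out of the barrel).
- spring_tip (a point): Tip of the sprung pin, 82 mm from the roller's origin along its -y when fully out (the pin stands 28 mm out of the barrel, through a dark collar); it moves with the pin.
- spring_pin (a joint): How far the sprung pin is pushed in, m: 0 fully out, 0.014 fully in. Needs 2 N to start and 0.3 N more per mm. It must go in 8 mm to pass between the cheeks and stays about 2 mm in when fitted. Pressing it down the groove takes about 5 to 14 N at the barrel near that end, because of friction.
- rest: Fixed wooden rest, board 60 x 124 x 10 mm, origin at the centre of its underside, with two V saddles 14 mm wide at y = +-40 mm holding the roller along the rest's y, its axis 45 mm above the bench and its middle within 6 mm of the rest's. Between the saddles (66 mm clear) the barrel is free down to the board, for fingers from above.
- jar: Glass jar, 52 mm diameter, 85 mm high, origin at the centre of its underside. Leave alone.
- cup: White cup, 58 mm diameter, 60 mm high, origin at the centre of its underside. Leave alone.
- bowl: White bowl, 140 mm diameter, 60 mm high, origin at the centre of its underside. Leave alone.
- spatula: Spatula lying on the bench. Leave alone.
- oil: Green glass bottle, 60 mm diameter, 150 mm high, origin at the centre of its underside. Leave alone.
- mug: Blue mug, 76 mm diameter, 90 mm high, origin at the centre of its underside. Leave alone.
- spoon: Wooden-handled spoon lying on the bench. Leave alone.
Mind the look-alikes: they are no part of the job. What is shaped like the stand but red is not meant.

How it is judged:
By the outcome, as a careful person would: the job done as asked, in the order asked, and still so for the second after the job is handed in, with the robot touching nothing.
It also fails if it takes over 58 s, if anything falls off the work surface, if the arm or the gripper's body presses on something with over 40 N, if the wrist force passes 120 N, or if a joint passes its speed limit or range.

### The arm

A 6-joint arm with a two-finger parallel gripper is mounted at the origin on the work surface. World frame = base frame: x ahead of the robot, y to its left, z up, the work surface at z = 0. Lengths are in m, angles in rad, forces in N, time in s.
With the tool pointing down it reaches from about 0.375 to 0.975 m from the base axis. Payload 3.8 kg.
Tool frame: the origin (TCP) lies on the centre line of the jaws, within the pads' length; the fingertips stand 17 mm ahead of it and the grasp point (between the pads) lies 2 mm behind it; z points along the fingers, y is the line along which they close (so a half turn about z gives the same grasp; the last joint's range is limited). The gripper opens to 85 mm and grips with 20 to 120 N. Pads are 22 mm wide; open, the fingers measure 114 mm over their backs; the gripper's body (76 mm by 85 mm) begins 54 mm behind the grasp point. The pads swing forward as they close: fully open they stand 13 mm farther back than shut.
Start: joints at [1.303, 0.264, 1.604, -0, 1.274, -0.037], TCP at [0.154, 0.657, 0.248] pointing down, gripper open.
Joint ranges: [-2.63, 2.63], [-0.94, 2.18], [0.31, 2.57], [-1.31, 4.45], [0, 2.66], [-2.55, 2.55]. Speed limits (rad/s): [2.57, 2.57, 3.14, 3.14, 3.14, 3.14].

### API

Orientations are given as a rotation vector (axis times angle).
In Python, from workcell import sense, read_camera, calibration, job_done gives the robot as it stands.
- The arm moves only by the tool play_rows, never from a script. Its argument "commands" is one flat list of numbers, 7 for each row, row after row: the shift along the tool's x, y, z in m, then the turn, a rotation vector about the tool's x, y, z in degrees, then the finger opening in m, from 0 to 0.0854. A call has 1 to 10 rows; each row shifts and turns the commanded pose from where the row before left it, along the tool's axes as they then stand; what a row does not reach is not made up. A row lasts 1/12 s, in which the tool goes at most 41.7 mm and 7.16 degrees, less where a joint would pass 70% of its speed; a pose out of reach is approached as far as the arm can. A call with a gripper value outside its range is refused whole. The fingers move at their own pace and stop on an object; the grip force is fixed at half the most. Time passes only in rows, so rows that do not move let the fingers close. It gives the time, the measured TCP pose, the force, the opening and the grip force at its end, in the units of the state.
- sense(): the state, without advancing time (a new reading comes with each control period).
- read_camera(name): name is "side" or "top" or "wrist"; returns the picture (384x512x3 uint8, red, green, blue); there is no depth.
- calibration(name): a dict with "K" (3x3 intrinsics, pixels), "pose" (4x4, takes a point from camera to world coordinates); the wrist camera has in their place "tool_from_camera" (4x4, takes a point from camera to tool coordinates, whose origin is the TCP and whose axes are the flange's). Camera axes: x right, y down, z forward; pixel columns grow to the right and rows downward; lengths in m; the calibration is good to about 2 mm. A picture is of the moment at which its call begins: read the wrist's pose just before it. calibration takes no time and is no camera call.
- job_done(): hands the job in; it is judged then, once.
The state is a dict: "clock": time; "joint_pos": joint angles; "joint_vel": joint speeds; "tau": joint torques, N m; "ee_pos": TCP position; "tcp_rot": TCP orientation; "wrist_force": force on the tool from outside, world axes, zero at the start; "torque": the same for the moment, N m; "grip_width": finger opening in m; "finger_force": force on a finger pad.
Only numpy, scipy, OpenCV 4.12 (cv2) and the standard library are available. Lean on these libraries where they do the work, as an engineer would, in place of code of your own. Each camera call takes 0.05 s, during which the arm holds its last target. There are 200 camera calls.

## Working session

There is one attempt and no reset: what is moved stays moved. The work goes in short steps, Python scripts to look and compute and a tool call to move; the robot and the scene stay as the last step left them, time stands still between calls to the robot, and variables do not carry over. Pictures are saved under pics/ and viewed, at most 12 in all, crops included, and the job is handed in when it is done.

Besides the shell and the picture viewer there is one more tool, called after "Call:" by a JSON object that holds its "method" and its "body", one argument or row to a line. play_rows: Moves the arm, as the interface text tells. Its arguments: {"type":"object","properties":{"commands":{"type":"array"}},"required":["commands"]}

```bash
mkdir -p pics; ls
python3 - <<'E'
from workcell import *
import cv2,numpy as np
for n in ("top","side"):
    im=read_camera(n); cv2.imwrite(f"pics/{n}0.png",cv2.resize(im[:,:,::-1],(800,600),interpolation=cv2.INTER_CUBIC))
    c=calibration(n); print(n,np.round(c["K"],1).tolist(),np.round(c["pose"],3).tolist())
print(np.round(calibration("wrist")["tool_from_camera"],3).tolist(),sense())
E
```

```text
pics
top [[495.0, 0.0, 252.7], [0.0, 495.0, 196.1], [0.0, 0.0, 1.0]] [[0.025, -0.994, 0.108, 0.374], [-1.0, -0.027, -0.009, -0.009], [0.012, -0.107, -0.994, 1.784], [0.0, 0.0, 0.0, 1.0]]
side [[383.9, 0.0, 256.9], [0.0, 383.9, 192.2], [0.0, 0.0, 1.0]] [[0.752, -0.419, 0.508, -0.069], [-0.659, -0.497, 0.565, -0.69], [0.016, -0.76, -0.65, 0.868], [0.0, 0.0, 0.0, 1.0]]
[[0.0, -0.952, -0.305, 0.078], [1.0, 0.0, 0.001, 0.0], [-0.0, -0.305, 0.952, -0.127], [0.0, 0.0, 0.0, 1.0]] {'clock': 0.1, 'joint_pos': array([ 1.30313683e+00,  2.64688355e-01,  1.60526493e+00,  8.52477484e-06,
        1.27372985e+00, -3.69157031e-02]), 'joint_vel': array([ 0.00022772, -0.00060414, -0.00388986, -0.00120223, -0.00060418,
        0.00114852]), 'tau': array([ 3.74065894e-05, -5.16713583e+01, -3.68585658e+01, -1.20001869e-05,
        6.34007942e-03,  2.05719004e-05]), 'ee_pos': array([0.15421162, 0.65648257, 0.24706456]), 'tcp_rot': array([-0.36161425, -3.12038234,  0.00324344]), 'wrist_force': array([-0.9671594 ,  0.20487621, -0.16159044]), 'torque': array([ 0.03456775,  0.02569641, -0.01716811]), 'finger_force': 0.0, 'grip_width': 0.08536724550395189}
```

View pics/top0.png

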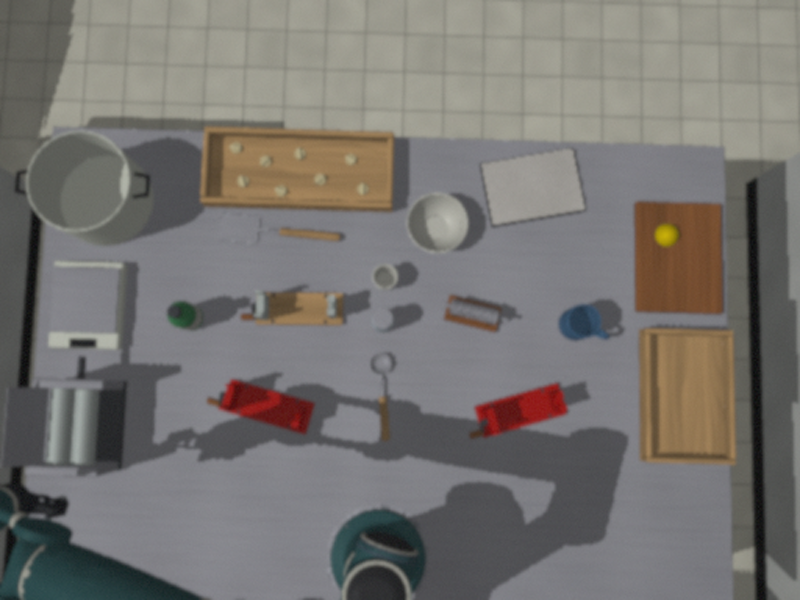

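View pics/side0.png

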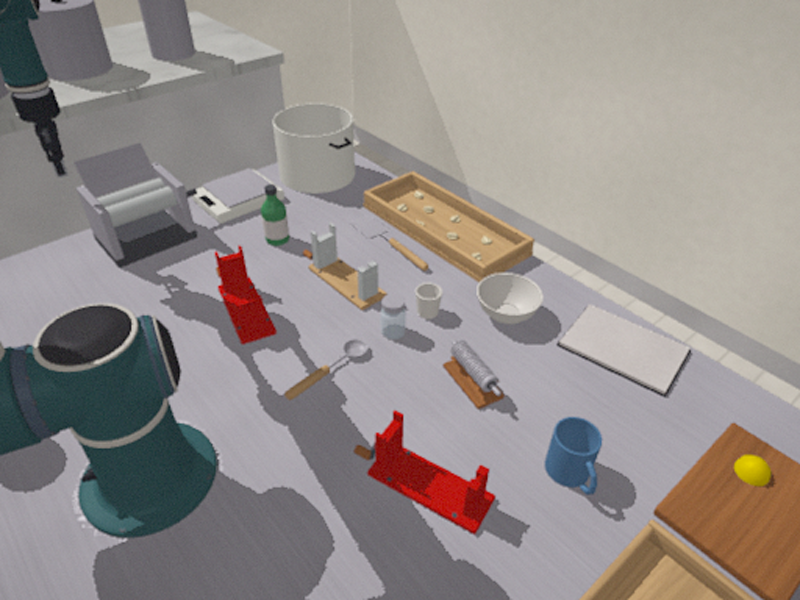

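The natural-wood stand at top-view (300,308) has aluminium cheeks and a crank on the left, so it is the real one. The red stands at (265,405) and (520,410) are look-alikes. The roller on its rest is at (473,312). I'll confirm both in one enlarged crop.

```bash
cat > h.py <<'E'
from workcell import *
import cv2,numpy as np
from scipy.spatial.transform import Rotation as R
def ray(n,u,v,z,pose=None):
    c=calibration(n); P=c["pose"] if pose is None else pose
    d=P[:3,:3]@np.linalg.solve(c["K"],[u,v,1]); o=P[:3,3]
    return o+d*(z-o[2])/d[2]
def wpose(s=None):
    s=s or sense(); T=np.eye(4); T[:3,:3]=R.from_rotvec(s["tcp_rot"]).as_matrix(); T[:3,3]=s["ee_pos"]
    return T@calibration("wrist")["tool_from_camera"]
def tri(obs): # list of (K,pose,u,v)
    A=0;b=0
    for K,P,u,v in obs:
        d=P[:3,:3]@np.linalg.solve(K,[u,v,1]); d/=np.linalg.norm(d); M=np.eye(3)-np.outer(d,d); A=A+M; b=b+M@P[:3,3]
    return np.linalg.solve(A,b)
E
python3 - <<'E'
from h import *
t=read_camera("top")[:,:,::-1]; s=read_camera("side")[:,:,::-1]
def crop(im,x,y,w,h,W,H): return cv2.resize(im[y:y+h,x:x+w],(W,H),interpolation=cv2.INTER_CUBIC)
o=np.vstack([np.hstack([crop(t,150,170,80,60,400,300),crop(t,270,170,80,60,400,300)]),np.hstack([crop(s,185,140,80,60,400,300),crop(s,265,205,80,60,400,300)])])
cv2.imwrite("pics/crop.png",o)
for u,v,z in [(258,308,.012),(344,308,.012),(446,305,.01),(500,320,.01),(473,312,.045)]:
    print(ray("top",u*.64,v*.64,z))
E
```

```text
[0.55382555 0.28960806 0.012     ]
[0.55910921 0.09204789 0.012     ]
[ 0.5725768  -0.14296474  0.01      ]
[ 0.54110932 -0.26823936  0.01      ]
[ 0.55436899 -0.20174248  0.045     ]
```

View pics/crop.png

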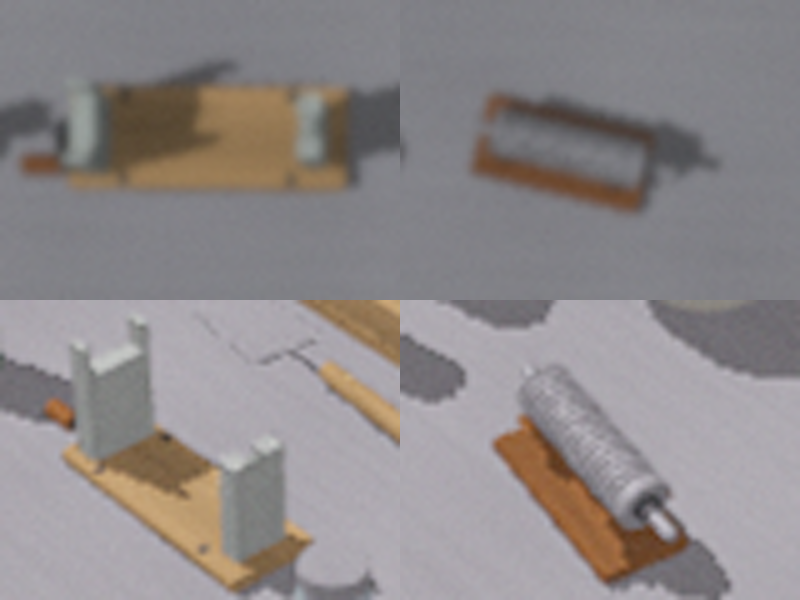

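The crops show the stand with its crank block toward world +y (left) and the chute cheek at crop pixel (250,500). The roller's dark collar and sprung pin (660,515) are at the −y end, and the plain pin is at +y. The directions already match, so I'll go over the roller.

Call:
{"method": "play_rows", "body": {
  "commands": [0,0,0,0,0,7,0.085,0,0,0,0,0,7,0.085,0,0,0,0,0,7,0.085,0,0,0,0,0,7,0.085,0,0,0,0,0,7,0.085,0,0,0,0,0,7,0.085,0,0,0,0,0,7,0.085,0,0,0,0,0,7,0.085,0,0,0,0,0,7,0.085,0,0,0,0,0,7,0.085]
}}

```text
clock: 1.03
ee_pos: [0.1544, 0.6569, 0.2479]
tcp_rot: [2.093, 2.342, -0.001]
wrist_force: [0.6, -0.5, -0.1]
grip_width: 0.0854
finger_force: 0.0
```

Call:
{"method": "play_rows", "body": {
  "commands": [0,0,0,0,0,7,0.085,0,0,0,0,0,7,0.085,0,0,0,0,0,6,0.085,-0.03,0.0244,0,0,0,0,0.085,-0.03,0.0244,0,0,0,0,0.085,-0.03,0.0244,0,0,0,0,0.085,-0.03,0.0244,0,0,0,0,0.085,-0.03,0.0244,0,0,0,0,0.085,-0.03,0.0244,0,0,0,0,0.085,-0.03,0.0244,0,0,0,0,0.085]
}}

```text
clock: 1.87
ee_pos: [0.2729, 0.4118, 0.2481]
tcp_rot: [2.462, 1.951, 0.0]
wrist_force: [1.0, -0.4, 0.9]
grip_width: 0.085
finger_force: 0.0
```

Call:
{"method": "play_rows", "body": {
  "commands": [-0.03,0.0244,0,0,0,0,0.085,-0.03,0.0244,0,0,0,0,0.085,-0.03,0.0244,0,0,0,0,0.085,-0.03,0.0244,0,0,0,0,0.085,-0.03,0.0244,0,0,0,0,0.085,-0.03,0.0244,0,0,0,0,0.085,-0.03,0.0244,0,0,0,0,0.085,-0.03,0.0244,0,0,0,0,0.085,-0.03,0.0244,0,0,0,0,0.085,-0.03,0.0244,0,0,0,0,0.085]
}}

```text
clock: 2.7
ee_pos: [0.4418, 0.0638, 0.2485]
tcp_rot: [2.462, 1.95, 0.001]
wrist_force: [0.4, 0.4, -0.8]
grip_width: 0.0846
finger_force: 0.0
```

Call:
{"method": "play_rows", "body": {
  "commands": [-0.03,0.0244,0,0,0,0,0.085,-0.03,0.0244,0,0,0,0,0.085,-0.03,0.0244,0,0,0,0,0.085,-0.03,0.0244,0,0,0,0,0.085,-0.03,0.0244,0,0,0,0,0.085,-0.03,0.0244,0,0,0,0,0.085,0,0,0,0,0,0,0.085,0,0,0,0,0,0,0.085]
}}

```text
clock: 3.37
ee_pos: [0.5431, -0.1447, 0.2477]
tcp_rot: [-2.465, -1.946, 0.001]
wrist_force: [-0.8, 0.1, -1.2]
grip_width: 0.0847
finger_force: 0.0
```

Run:
```python
from h import *
s=sense(); im=read_camera("wrist")[:,:,::-1]
cv2.imwrite("pics/w1.png",cv2.resize(im,(800,600),interpolation=cv2.INTER_CUBIC)); np.save("w1.npy",wpose(s)); print(s["ee_pos"],s["tcp_rot"],calibration("wrist")["K"].tolist())
```

```text
[ 0.54311417 -0.14472491  0.24769916] [-2.46489242e+00 -1.94622648e+00  8.50260186e-04] [[316.9035912748856, 0.0, 248.52164880558465], [0.0, 316.9035912748856, 195.57880927647025], [0.0, 0.0, 1.0]]
```

View pics/w1.png

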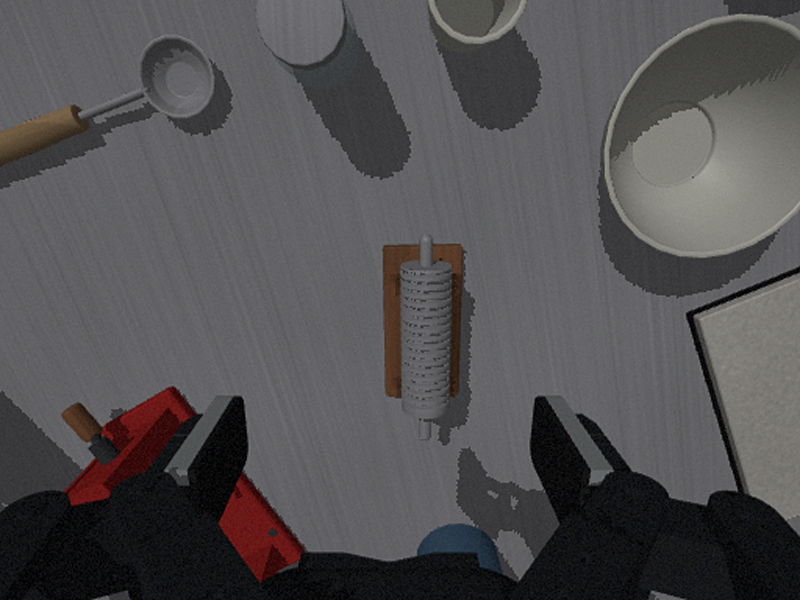

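Run:
```python
from h import *
P=np.load("w1.npy")
f=lambda u,v,z: ray("wrist",u*.64,v*.64,z,P)
a=f(426.5,236,.045); b=f(424,439,.045); c=f(426,262,.063); d=f(426,416,.058)
print("tips",a,b,np.linalg.norm(a-b)); ax=(a-b)/np.linalg.norm(a-b); print("yaw",np.degrees(np.arctan2(ax[1],ax[0])))
m1=b+ax*.082; m2=b+ax*.075; print("if -y sprung",m1,"else",m2)
print("barrel ends rel m1",(c-m1)@ax,(d-m1)@ax)
for q in [(385,246),(462,245),(387,397)]: print("rest",f(*q,.01))
c1,c2,c3=f(385,246,.01),f(462,245,.01),f(387,397,.01); print(np.linalg.norm(c1-c2),np.linalg.norm(c1-c3)); print("restctr",(c2+c3)/2)
im=read_camera("side")[:,:,::-1]; S=calibration("side")
for nm,p in(("m1",m1),):
  for t in(-.082,-.054,.054,.075):
    q=np.linalg.inv(S["pose"])@np.append(p+ax*t,1); x=S["K"]@q[:3]; print(t,x[:2]/x[2]/.64)
cv2.imwrite("pics/s2.png",cv2.resize(im[205:265,270:350],(800,600),interpolation=cv2.INTER_CUBIC))
```

```text
tips [ 0.57274962 -0.12927182  0.045     ] [ 0.53836811 -0.28118528  0.045     ] 0.1557555331550769
yaw 77.2474870249037
if -y sprung [ 0.55646881 -0.201208    0.045     ] else [ 0.55492363 -0.20803533  0.045     ]
barrel ends rel m1 0.060083005755425134 -0.05456323758681601
rest [ 0.54238097 -0.13587703  0.01      ]
rest [ 0.59822398 -0.1483897   0.01      ]
rest [ 0.51471433 -0.25805242  0.01      ]
0.05722768782052609 0.1252687857749512
restctr [ 0.55646915 -0.20322106  0.01      ]
-0.082 [498.64118264 393.91419368]
-0.054 [489.66794543 383.45999042]
0.054 [457.73842194 346.26073658]
0.075 [451.98076434 339.55282042]
```

View pics/s2.png

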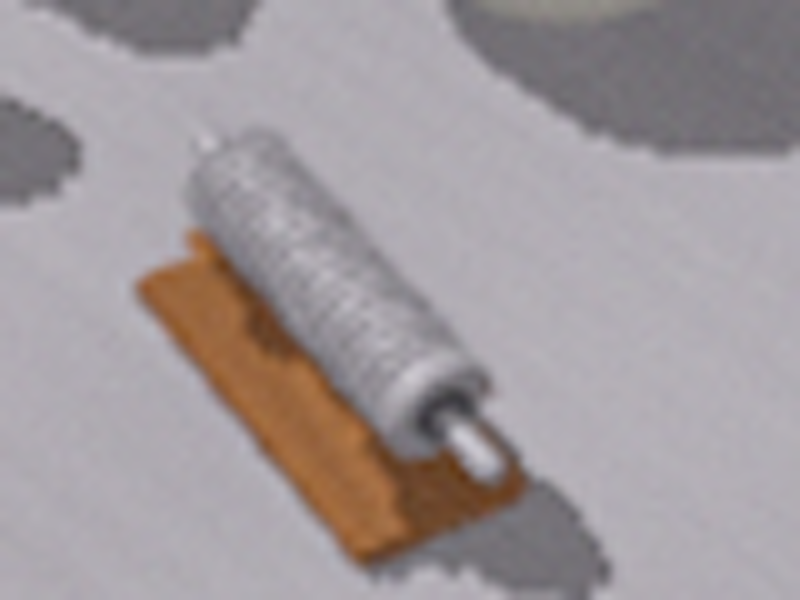

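The collar and sprung pin are confirmed at the −y end: the dark ring is at crop (445,405), and the pin tip at (490,470). I'll grip the barrel about 16 mm toward the sprung end.

Call:
{"method": "play_rows", "body": {
  "commands": [-0.0343,0.0131,0.02,0,0,-0.6,0.085,-0.0343,0.0131,0.02,0,0,0,0.085,0,0,0.03,0,0,0,0.085,0,0,0.03,0,0,0,0.085,0,0,0.03,0,0,0,0.085,0,0,0.02,0,0,0,0.085,0,0,0,0,0,0,0.085,0,0,0,0,0,0,0.085]
}}

```text
clock: 4.13
ee_pos: [0.5518, -0.2135, 0.0975]
tcp_rot: [-2.448, -1.964, 0.002]
wrist_force: [-0.9, -1.1, 0.8]
grip_width: 0.085
finger_force: 0.0
```

Run:
```python
from h import *
s=sense(); im=read_camera("wrist")[:,:,::-1]
cv2.imwrite("pics/w2.png",im); np.save("w2.npy",wpose(s)); print(s["ee_pos"],s["tcp_rot"])
```

```text
[ 0.55175484 -0.21348703  0.09745425] [-2.44810070e+00 -1.96391548e+00  2.22860364e-03]
```

View pics/w2.png

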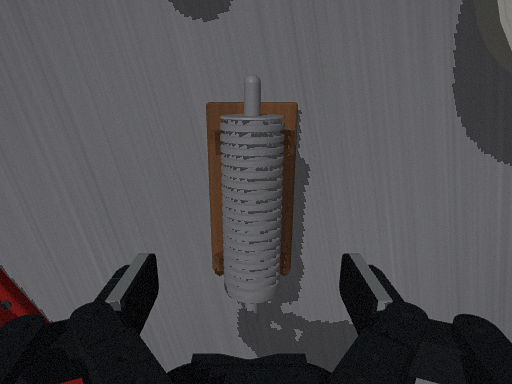

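Run:
```python
from h import *
P=np.load("w2.npy")
a=ray("wrist",252,76,.0465,P); ax=np.array([np.cos(np.radians(77.3)),np.sin(np.radians(77.3)),0])
m=a-.0745*ax; e=ray("wrist",252,113,.0625,P);print(a,m,(e-m)@ax)
g=m-.016*ax; d=np.array([g[0],g[1],.043])-[.55175,-.21349,.09745]
print(d, R.from_rotvec([-2.4481,-1.9639,.0022]).as_matrix().T@d)
```

```text
[ 0.57227561 -0.12847243  0.0465    ] [ 0.55589707 -0.20114975  0.0465    ] 0.05652897163215668
[ 0.00062953 -0.0032683  -0.05445   ] [-0.00310024  0.00150303  0.05444272]
```

Call:
{"method": "play_rows", "body": {
  "commands": [-0.003,0.001,0.02,0,0,0,0.085,0,0,0.02,0,0,0,0.085,0,0,0.0145,0,0,0,0.085,0,0,0,0,0,0,0.085,0,0,0,0,0,0,0.03,0,0,0,0,0,0,0.03,0,0,0,0,0,0,0.03,0,0,0,0,0,0,0.03,0,0,0,0,0,0,0.03,0,0,0,0,0,0,0.03]
}}

```text
clock: 5.02
ee_pos: [0.5524, -0.2185, 0.0459]
tcp_rot: [-2.451, -1.963, 0.002]
wrist_force: [-7.2, 1.9, 11.4]
grip_width: 0.0342
finger_force: 58.8
```

Call:
{"method": "play_rows", "body": {
  "commands": [0,0,0,0,0,0,0.03,0,0,0,0,0,0,0.03,0,0,0,0,0,0,0.03]
}}

```text
clock: 5.27
ee_pos: [0.5525, -0.2185, 0.0459]
tcp_rot: [-2.451, -1.963, 0.002]
wrist_force: [-7.8, 2.5, 10.6]
grip_width: 0.0347
finger_force: 58.8
```

Call:
{"method": "play_rows", "body": {
  "commands": [0,0,-0.01,0,0,0,0.03,0,0,-0.025,0,0,0,0.03,0,0,-0.035,0,0,0,0.03,0,0,-0.035,0,0,0,0.03,0,0,-0.035,0,0,0,0.03,0,0,-0.035,0,0,0,0.03,0,0,-0.025,0,0,0,0.03,0,0,0,0,0,-7,0.03,0,0,0,0,0,-7,0.03]
}}

```text
clock: 6.02
ee_pos: [0.5551, -0.2193, 0.2482]
tcp_rot: [2.183, 2.249, 0.004]
wrist_force: [-0.1, -0.7, -3.3]
grip_width: 0.0347
finger_force: 60.6
```

Call:
{"method": "play_rows", "body": {
  "commands": [0.035,-0.0054,0,0,0,0,0.03,0.035,-0.0054,0,0,0,0,0.03,0.035,-0.0054,0,0,0,0,0.03,0.035,-0.0054,0,0,0,0,0.03,0.035,-0.0054,0,0,0,0,0.03,0.035,-0.0054,0,0,0,0,0.03,0.035,-0.0054,0,0,0,0,0.03,0.035,-0.0054,0,0,0,0,0.03,0.035,-0.0054,0,0,0,0,0.03,0.035,-0.0054,0,0,0,0,0.03]
}}

```text
clock: 6.85
ee_pos: [0.4903, 0.1316, 0.2446]
tcp_rot: [2.194, 2.247, 0.002]
wrist_force: [0.3, 0.2, -3.4]
grip_width: 0.0343
finger_force: 60.4
```

Call:
{"method": "play_rows", "body": {
  "commands": [0,0,0,0,0,0,0.03,0,0,0,0,0,0,0.03]
}}

```text
clock: 7.02
ee_pos: [0.4904, 0.1317, 0.2444]
tcp_rot: [2.19, 2.252, 0.001]
wrist_force: [0.1, -0.6, -2.9]
grip_width: 0.0342
finger_force: 60.5
```

Run:
```python
from h import *
s=sense(); im=read_camera("wrist")[:,:,::-1]
cv2.imwrite("pics/w3.png",cv2.resize(im,(800,600),interpolation=cv2.INTER_CUBIC)); np.save("w3.npy",wpose(s)); print(s["ee_pos"],s["tcp_rot"],s["wrist_force"])
```

```text
[0.49044905 0.13170584 0.24441371] [2.18966632e+00 2.25206074e+00 8.71635610e-04] [ 0.06212189 -0.61728067 -2.89564082]
```

View pics/w3.png

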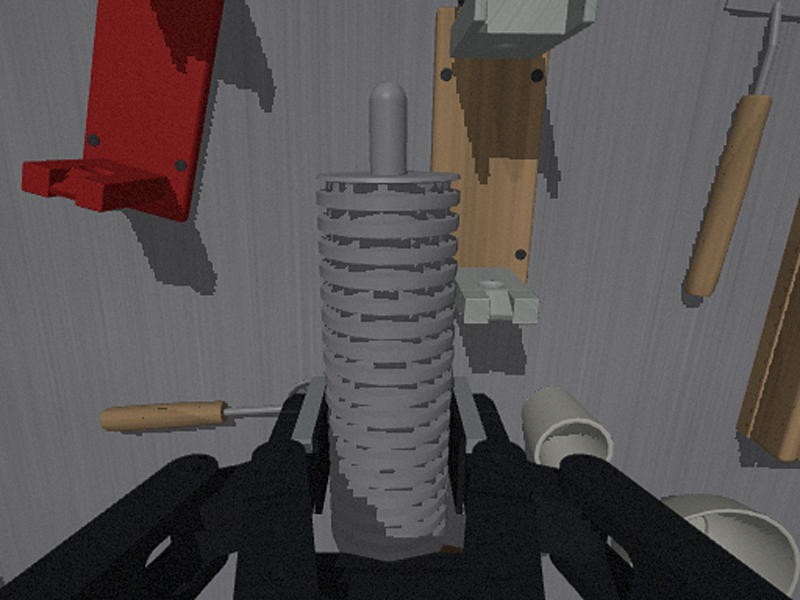

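The carried roller is centred in the jaws. The stand is at its right: the chute cheek top spans (462–538, 298–322) with its groove at (489–514), and the spring cup is at (492,285). The crank block is at (525,30). I'll measure the stand, then tilt the camera toward the crank cup.

Run:
```python
from h import *
P=np.load("w3.npy")
f=lambda u,v,z: ray("wrist",u*.64,v*.64,z,P)
for n,p in dict(topR_out=(538,322,.093),topL_out=(463,322,.093),gL=(489,322,.093),gR=(514,322,.093),bR1=(546,80,.012),bR2=(530,250,.012),bL1=(442,20,.012),bL2=(433,170,.012)).items(): print(n,np.round(f(*p),4))
q=lambda a,b:np.degrees(np.arctan2(*(f(*a)-f(*b))[[1,0]])); print("yawR",q((546,80,.012),(530,250,.012)),"yawL",q((442,20,.012),(433,170,.012)))
print("ptip",f(388,83,.2435))
```

```text
topR_out [0.5804 0.1134 0.093 ]
topL_out [0.5357 0.1121 0.093 ]
gL [0.5512 0.1126 0.093 ]
gR [0.5661 0.113  0.093 ]
bR1 [0.592  0.2556 0.012 ]
bR2 [0.5946 0.1411 0.012 ]
bL1 [0.5207 0.2889 0.012 ]
bL2 [0.5202 0.1958 0.012 ]
yawR 91.29462892664192 yawL 89.64071915526397
ptip [0.48776823 0.22439685 0.2435    ]
```

Call:
{"method": "play_rows", "body": {
  "commands": [-0.015,0,0.028,0,0,0,0.03,-0.015,0,0.028,0,0,0,0.03,0,0,0.028,0,0,0,0.03,0,0,0,0,7,0,0.03,0,0,0,0,7,0,0.03,0,0,0,0,7,0,0.03,0,0,0,0,0,0,0.03,0,0,0,0,0,0,0.03]
}}

```text
clock: 7.73
ee_pos: [0.4918, 0.0967, 0.1593]
tcp_rot: [-2.003, -2.039, -0.367]
wrist_force: [-0.5, -0.3, -2.4]
grip_width: 0.0341
finger_force: 61.0
```

Run:
```python
from h import *
s=sense(); im=read_camera("wrist")[:,:,::-1]
cv2.imwrite("pics/w4full.png",im);cv2.imwrite("pics/w4.png",cv2.resize(im[:240,192:512],(800,600),interpolation=cv2.INTER_CUBIC)); np.save("w4.npy",wpose(s)); print(s["ee_pos"],s["tcp_rot"],s["wrist_force"])
```

```text
[0.49183074 0.09672199 0.15928579] [-2.00305446 -2.03868881 -0.3668957 ] [-0.49379727 -0.27725197 -2.44854156]
```

View pics/w4.png

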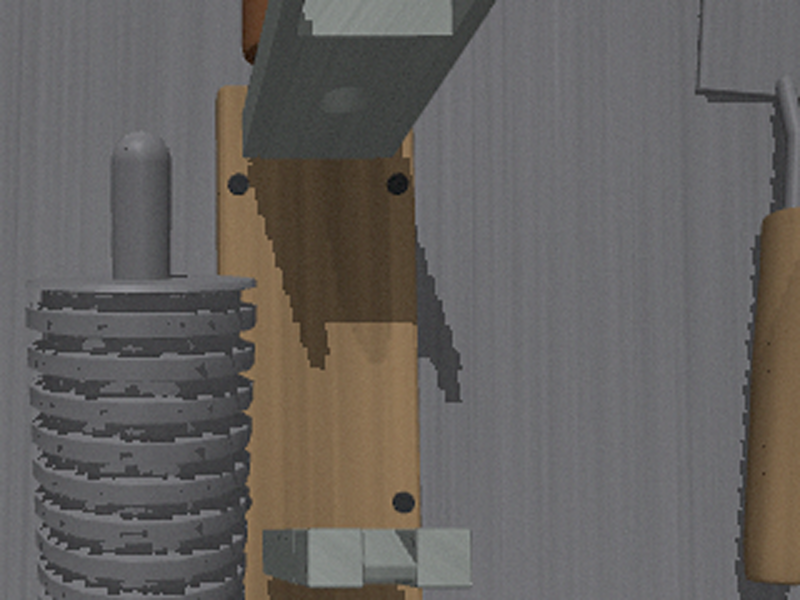

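The tilted view shows the crank cup clearly at crop (344,99). The block face's bottom corners are (245,157) and (392,157), its top edge is at v=35 for u 312–452, and the chute top is (307–470, 529–585) with its groove at 360–417.

Run:
```python
from h import *
P=np.load("w4.npy"); K=calibration("wrist")["K"]
f=lambda u,v,z: ray("wrist",192+u*.4,v*.4,z,P)
def plane(u,v,y):
    d=P[:3,:3]@np.linalg.solve(K,[192+u*.4,v*.4,1]); o=P[:3,3]; return o+d*(y-o[1])/d[1]
for n,p in dict(oL=(307,585,.093),oR=(470,585,.093),iL=(307,529,.093),iR=(470,529,.093),gL=(360,585,.093),gR=(417,585,.093),botL=(245,157,.012),botR=(392,157,.012),scr1=(238,184,.012),scr2=(398,184,.012),scr3=(403,502,.012),postR=(495,0,.110)).items(): print(n,np.round(f(*p),4))
for y in (.266,.268,.270):
    print(y,"cup",plane(344,99,y),"topL",plane(312,35,y),"topR",plane(452,35,y),"bot",plane(320,157,y)[2])
s=np.hstack([read_camera("side")[:,:,::-1]])[135:200,185:265]; cv2.imwrite("pics/side3.png",cv2.resize(s,None,fx=9,fy=9,interpolation=cv2.INTER_CUBIC))
```

```text
oL [0.5357 0.1119 0.093 ]
oR [0.5791 0.1127 0.093 ]
iL [0.5356 0.1268 0.093 ]
iR [0.5792 0.1276 0.093 ]
gL [0.5498 0.1122 0.093 ]
gR [0.565  0.1125 0.093 ]
botL [0.5279 0.2681 0.012 ]
botR [0.5836 0.2691 0.012 ]
scr1 [0.5253 0.2576 0.012 ]
scr2 [0.5859 0.2586 0.012 ]
scr3 [0.5878 0.1381 0.012 ]
postR [0.5791 0.2626 0.11  ]
0.266 cup [0.55404744 0.266      0.05682653] topL [0.53678027 0.266      0.08932341] topR [0.57581366 0.266      0.09036464] bot 0.017292596294378237
0.268 cup [0.5549348  0.268      0.05329755] topL [0.5374225  0.268      0.08625576] topR [0.57701002 0.268      0.08731177] bot 0.013202379281436749
0.27 cup [0.55582216 0.27       0.04976857] topL [0.53806472 0.27       0.08318812] topR [0.57820637 0.27       0.0842589 ] bot 0.009112162268495316
```

The stand fits well: inner faces at y≈0.128 and 0.268, groove x≈0.5575, and crank cup ≈(0.555, 0.268, 0.053) from both the cup and the block top. I'll tilt the sprung end up 20°.

Call:
{"method": "play_rows", "body": {
  "commands": [0,0,-0.015,0,-6.8,0,0.03,0,0,-0.015,0,-6.8,0,0.03,0,0,-0.015,0,-6.8,0,0.03,0,0,0,0,-6.8,0,0.03,0,0,0,0,-6.8,0,0.03,0,0,0,0,-6.8,0,0.03,0,0,0,0,0,0,0.03]
}}

```text
clock: 8.42
ee_pos: [0.4919, 0.0937, 0.2034]
tcp_rot: [1.997, 2.06, -0.35]
wrist_force: [-0.6, 0.6, -3.2]
grip_width: 0.0342
finger_force: 60.9
```

```bash
cat >> h.py <<'E'
TIP=np.array([.0915,0,.001])
def plan(tip,tilt,yaw=91.0):
    s=sense(); M=R.from_rotvec(s["tcp_rot"]); p=s["ee_pos"]
    y=np.radians(yaw); t=np.radians(tilt)   # tilt: sprung end up
    x=np.array([np.cos(y)*np.cos(t),np.sin(y)*np.cos(t),-np.sin(t)]); yy=np.array([np.sin(y),-np.cos(y),0]); z=np.cross(x,yy)
    T=R.from_matrix(np.c_[x,yy,z]); q=np.array(tip)-T.apply(TIP)
    print("tip now",np.round(p+M.apply(TIP),4),"tilt",np.round(np.degrees(np.arcsin(-M.as_matrix()[2,0])),2),"F",np.round(s["wrist_force"],1),"gap",s["grip_width"])
    print("turn(tool,deg)",np.round((M.inv()*T).as_rotvec(degrees=True),2),"shift tool-now",np.round(M.inv().apply(q-p),4),"shift tool-after-turn",np.round(T.inv().apply(q-p),4),"tcp",np.round(q,4))
E
python3 - <<'E'
from h import *
c=calibration("wrist"); P=c["tool_from_camera"]
for u,v in [(388*.64,83*.64),(192+141*.4,132*.4)]:
    d=P[:3,:3]@np.linalg.solve(c["K"],[u,v,1]); o=P[:3,3]; print(o+d*(.0-o[2])/d[2])
plan([.555,.250,.10],20); plan([.555,.258,.053],20)
E
```

```text
[ 9.22791361e-02 -6.00284936e-05  0.00000000e+00]
[ 9.23868326e-02 -3.07076310e-05  0.00000000e+00]
tip now [0.4893 0.1793 0.1712] tilt 19.99 F [-0.6  0.6 -3.2] gap 0.03424718360831211
turn(tool,deg) [ 0.37 -0.01  0.72] shift tool-now [0.0888 0.0666 0.0436] shift tool-after-turn [0.0897 0.0658 0.0431] tcp [0.5565 0.1644 0.1322]
tip now [0.4893 0.1793 0.1712] tilt 19.99 F [-0.6  0.6 -3.2] gap 0.03424718360831211
turn(tool,deg) [ 0.37 -0.01  0.72] shift tool-now [0.1124 0.0668 0.085 ] shift tool-after-turn [0.1132 0.0659 0.0846] tcp [0.5565 0.1724 0.0852]
```

Call:
{"method": "play_rows", "body": {
  "commands": [0,0.022,0,0.4,0,0.7,0.03,0,0.022,0,0,0,0,0.03,0,0.022,0,0,0,0,0.03,0.03,0,0.0145,0,0,0,0.03,0.03,0,0.0145,0,0,0,0.03,0.03,0,0.0145,0,0,0,0.03,0,0,0,0,0,0,0.03,0,0,0,0,0,0,0.03]
}}

```text
clock: 9.08
ee_pos: [0.5558, 0.1609, 0.1302]
tcp_rot: [2.021, 2.049, -0.359]
wrist_force: [0.0, 0.4, -2.5]
grip_width: 0.0342
finger_force: 60.9
```

Run:
```python
from h import *
plan([.555,.260,.053],20)
s=sense(); im=read_camera("wrist")[:,:,::-1]; cv2.imwrite("pics/w5.png",im)
```

```text
tip now [0.5545 0.2467 0.0982] tilt 19.82 F [ 0.   0.4 -2.5] gap 0.03417047066937638
turn(tool,deg) [-0.4  -0.19 -0.14] shift tool-now [0.0279 0.0011 0.0377] shift tool-after-turn [0.028  0.0009 0.0376] tcp [0.5565 0.1744 0.0852]
```

View pics/w5.png

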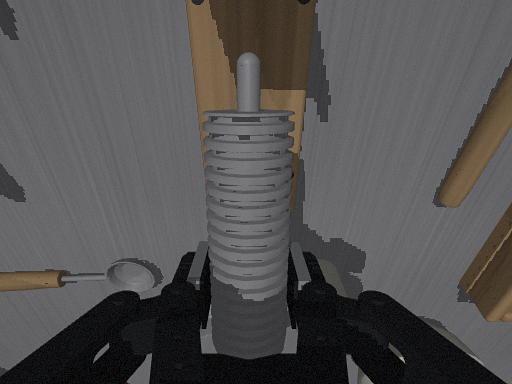

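The roller is centred over the board (pin at u=249, board middle ≈250). I'll descend so the tip sits just before the cup mouth.

Call:
{"method": "play_rows", "body": {
  "commands": [0.009,0.001,0.0125,0,0,0,0.03,0.009,0,0.0125,0,0,0,0.03,0.008,0,0.0125,0,0,0,0.03,0,0,0,0,0,0,0.03,0,0,0,0,0,0,0.03]
}}

```text
clock: 9.55
ee_pos: [0.5564, 0.1709, 0.0858]
tcp_rot: [2.023, 2.046, -0.361]
wrist_force: [-0.2, 0.2, -2.9]
grip_width: 0.0345
finger_force: 61.0
```

Run:
```python
from h import *
plan([.555,.272,.053],20)
```

```text
tip now [0.5553 0.2566 0.0538] tilt 19.9 F [-0.2  0.2 -2.9] gap 0.0345212563289467
turn(tool,deg) [-0.47 -0.1  -0.28] shift tool-now [ 0.0147  0.0002 -0.0047] shift tool-after-turn [ 0.0147  0.0004 -0.0047] tcp [0.5565 0.1864 0.0852]
```

Call:
{"method": "play_rows", "body": {
  "commands": [0.0028,0,-0.001,0,0,0,0.03,0.0028,0,-0.001,0,0,0,0.03,0.0019,0,-0.0007,0,0,0,0.03,0.0019,0,-0.0007,0,0,0,0.03,0.0019,0,-0.0007,0,0,0,0.03]
}}

```text
clock: 9.97
ee_pos: [0.5577, 0.1834, 0.0882]
tcp_rot: [2.022, 2.044, -0.357]
wrist_force: [-0.5, -3.3, -3.2]
grip_width: 0.0345
finger_force: 61.0
```

Call:
{"method": "play_rows", "body": {
  "commands": [0.0019,0,-0.0007,0,0,0,0.03,0,0,0,0,0,0,0.03]
}}

```text
clock: 10.13
ee_pos: [0.5571, 0.186, 0.0873]
tcp_rot: [2.023, 2.045, -0.357]
wrist_force: [-1.6, -0.5, -5.1]
grip_width: 0.034
finger_force: 60.9
```

Run:
```python
from h import *
plan([.555,.275,.053],20)
```

```text
tip now [0.5561 0.2717 0.0553] tilt 19.8 F [-1.6 -0.5 -5.1] gap 0.03397110167540732
turn(tool,deg) [-0.34 -0.21 -0.32] shift tool-now [ 0.0039 -0.0005  0.0008] shift tool-after-turn [ 0.0039 -0.0005  0.0007] tcp [0.5565 0.1894 0.0852]
```

Call:
{"method": "play_rows", "body": {
  "commands": [0.0005,0,0.0014,0,0,0,0.03,0.0019,0,-0.0007,0,0,0,0.03,0.0014,0,-0.0005,0,0,0,0.03,0,0,0,0,0,0,0.03]
}}

```text
clock: 10.47
ee_pos: [0.5574, 0.1894, 0.086]
tcp_rot: [2.023, 2.045, -0.356]
wrist_force: [-1.5, -0.7, -5.0]
grip_width: 0.0343
finger_force: 60.9
```

Run:
```python
from h import *
plan([.555,.275,.053],16)
```

```text
tip now [0.5564 0.2752 0.054 ] tilt 19.8 F [-1.5 -0.7 -5. ] gap 0.03432718548474371
turn(tool,deg) [-0.3   3.8  -0.34] shift tool-now [ 0.0003 -0.0008  0.0071] shift tool-after-turn [-0.0001 -0.0009  0.0071] tcp [0.5565 0.1873 0.0792]
```

Call:
{"method": "play_rows", "body": {
  "commands": [0,-0.0004,0.0032,0,2,-0.3,0.03,0,-0.0004,0.0032,0,2,0,0.03,0,0,0.0032,0,2,0,0.03,0,0,0,0,0,0,0.03]
}}

```text
clock: 10.8
ee_pos: [0.5569, 0.1856, 0.0771]
tcp_rot: [2.08, 2.11, -0.255]
wrist_force: [-2.2, -0.2, -3.4]
grip_width: 0.0344
finger_force: 60.8
```

Run:
```python
from h import *
plan([.555,.276,.053],10)
```

```text
tip now [0.5556 0.2742 0.0544] tilt 13.74 F [-2.2 -0.2 -3.4] gap 0.034364859384159445
turn(tool,deg) [-0.26  3.74 -0.16] shift tool-now [ 0.0022 -0.0003  0.0069] shift tool-after-turn [ 0.0017 -0.0003  0.007 ] tcp [0.5566 0.1861 0.0699]
```

Call:
{"method": "play_rows", "body": {
  "commands": [0.0015,0,0.0012,0,1,0,0.03,0.0005,0,0.0016,0,1,0,0.03,0,0,0.0016,0,1,0,0.03,0,0,0.0016,0,1,0,0.03,0,0,0,0,0,0,0.03]
}}

```text
clock: 11.22
ee_pos: [0.5576, 0.1859, 0.0715]
tcp_rot: [2.116, 2.148, -0.186]
wrist_force: [1.4, -5.7, -1.8]
grip_width: 0.0343
finger_force: 61.0
```

Run:
```python
from h import *
plan([.555,.276,.053],6)
s=sense(); im=read_camera("side")[:,:,::-1]; cv2.imwrite("pics/s6.png",cv2.resize(im[130:205,180:280],(800,600),interpolation=cv2.INTER_CUBIC))
```

```text
tip now [0.5562 0.2759 0.0549] tilt 9.87 F [ 1.4 -5.7 -1.8] gap 0.03426472103352604
turn(tool,deg) [-0.19  3.87 -0.12] shift tool-now [ 0.0006 -0.001   0.008 ] shift tool-after-turn [ 0.    -0.001  0.008] tcp [0.5566 0.1851 0.0636]
```

View pics/s6.png

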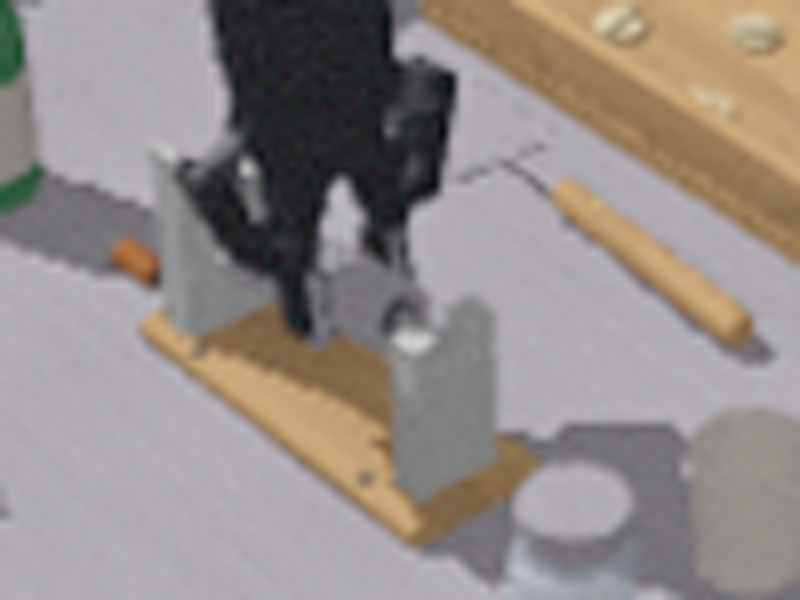

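The side view shows the plain end in the crank cheek and the sprung end entering the groove (around (410,325)). I'll press down gently.

Call:
{"method": "play_rows", "body": {
  "commands": [-0.0003,-0.0005,0.002,0,1,0,0.03,0,0,0.002,0,1,0,0.03,0,0,0.0018,0,1,0,0.03,0,0,0,0,0,0,0.03]
}}

```text
clock: 11.6
ee_pos: [0.5581, 0.1853, 0.0668]
tcp_rot: [2.143, 2.177, -0.129]
wrist_force: [2.1, -5.1, -0.6]
grip_width: 0.0341
finger_force: 61.2
```

Run:
```python
from h import *
plan([.555,.2765,.053],3)
```

```text
tip now [0.5566 0.276  0.0549] tilt 6.84 F [ 2.1 -5.1 -0.6] gap 0.034075979461341166
turn(tool,deg) [-0.05  3.84 -0.09] shift tool-now [ 0.0009 -0.0015  0.0079] shift tool-after-turn [ 0.0003 -0.0015  0.008 ] tcp [0.5566 0.1852 0.0588]
```

Call:
{"method": "play_rows", "body": {
  "commands": [0,0,0.0022,0,1,0,0.03,0,0,0.002,0,1,0,0.03,0,0,0.002,0,1,0,0.03,0,0,0,0,0,0,0.03]
}}

```text
clock: 11.93
ee_pos: [0.5569, 0.1844, 0.059]
tcp_rot: [2.172, 2.205, -0.077]
wrist_force: [-0.2, -5.6, -2.6]
grip_width: 0.034
finger_force: 61.0
```

Run:
```python
from h import *
plan([.555,.2765,.053],2.5)
```

```text
tip now [0.5555 0.2756 0.0519] tilt 3.84 F [-0.2 -5.6 -2.6] gap 0.03404278548629134
turn(tool,deg) [-0.2   1.34 -0.13] shift tool-now [ 0.0008 -0.0003  0.001 ] shift tool-after-turn [ 0.0008 -0.0003  0.001 ] tcp [0.5566 0.1851 0.058 ]
```

Call:
{"method": "play_rows", "body": {
  "commands": [0,0,0.0015,0,1,0,0.03,0,0,0.001,0,0.8,0,0.03,0,0,0,0,0,0,0.03]
}}

```text
clock: 12.18
ee_pos: [0.5564, 0.1843, 0.0563]
tcp_rot: [2.188, 2.222, -0.044]
wrist_force: [0.5, -4.9, -3.6]
grip_width: 0.0349
finger_force: 61.1
```

Run:
```python
from h import *
plan([.555,.2765,.053],2.5)
```

```text
tip now [0.555  0.2757 0.052 ] tilt 2.07 F [ 0.5 -4.9 -3.6] gap 0.034939202738211717
turn(tool,deg) [-0.24 -0.43 -0.1 ] shift tool-now [ 0.0008  0.0002 -0.0017] shift tool-after-turn [ 0.0008  0.0002 -0.0017] tcp [0.5566 0.1851 0.058 ]
```

Call:
{"method": "play_rows", "body": {
  "commands": [0,0,-0.002,0,0,0,0.03,0,0,-0.002,0,0,0,0.03,0,0,-0.001,0,0,0,0.03,0,0,0,0,0,0,0.03]
}}

```text
clock: 12.52
ee_pos: [0.5558, 0.1844, 0.0605]
tcp_rot: [2.187, 2.223, -0.047]
wrist_force: [0.3, -5.4, -6.7]
grip_width: 0.0343
finger_force: 60.7
```

Call:
{"method": "play_rows", "body": {
  "commands": [0,0,-0.0015,0,0,0,0.03,0,0,-0.0015,0,0,0,0.03,0,0,0,0,0,0,0.03]
}}

```text
clock: 12.77
ee_pos: [0.5555, 0.1843, 0.0611]
tcp_rot: [2.187, 2.223, -0.047]
wrist_force: [6.3, -4.0, -19.1]
grip_width: 0.0344
finger_force: 62.8
```

Run:
```python
from h import *
plan([.555,.2765,.053],2.5)
```

```text
tip now [0.554  0.2757 0.0567] tilt 2.15 F [  6.3  -4.  -19.1] gap 0.034370343246761664
turn(tool,deg) [-0.32 -0.35 -0.05] shift tool-now [0.0009 0.0011 0.0031] shift tool-after-turn [0.0009 0.0011 0.0031] tcp [0.5566 0.1851 0.058 ]
```

Upward tug: 19 N and blocked, so both pins are captured. I'll relax the load and let go.

Call:
{"method": "play_rows", "body": {
  "commands": [0,0,0.003,0,0,0,0.03,-0.0004,0,0.0025,0,0,0,0.03,-0.0003,0,0.001,0,0,0,0.03,0,0,0.0005,0,0,0,0.03,0,0,0,0,0,0,0.03]
}}

```text
clock: 13.18
ee_pos: [0.556, 0.1842, 0.0575]
tcp_rot: [2.188, 2.223, -0.045]
wrist_force: [-1.8, -5.1, -0.3]
grip_width: 0.0346
finger_force: 65.2
```

Call:
{"method": "play_rows", "body": {
  "commands": [0,0,0.0005,0,0,0,0.03,0,0,0.0005,0,0,0,0.03,0,0,0,0,0,0,0.03]
}}

```text
clock: 13.43
ee_pos: [0.5562, 0.1842, 0.0571]
tcp_rot: [2.188, 2.223, -0.045]
wrist_force: [-2.9, -5.6, 2.1]
grip_width: 0.0342
finger_force: 65.5
```

Call:
{"method": "play_rows", "body": {
  "commands": [0,0,0,0,0,0,0.04,0,0,0,0,0,0,0.06,0,0,0,0,0,0,0.085,0,0,0,0,0,0,0.085,0,0,0,0,0,0,0.085,0,0,0,0,0,0,0.085,0,0,0,0,0,0,0.085]
}}

```text
clock: 14.02
ee_pos: [0.5564, 0.1845, 0.0566]
tcp_rot: [2.189, 2.222, -0.042]
wrist_force: [-0.5, 0.5, -0.1]
grip_width: 0.085
finger_force: 0.0
```

Call:
{"method": "play_rows", "body": {
  "commands": [0,0,-0.01,0,0,0,0.085,0,0,-0.02,0,0,0,0.085,0,0,-0.03,0,0,0,0.085,0,0,-0.035,0,0,0,0.085,0,0,-0.035,0,0,0,0.085,0,0,-0.03,0,0,0,0.085,-0.03,0,-0.02,0,0,0,0.085,-0.03,0,0,0,0,0,0.085,0,0,0,0,0,0,0.085,0,0,0,0,0,0,0.085]
}}

```text
clock: 14.85
ee_pos: [0.5581, 0.1296, 0.2399]
tcp_rot: [2.191, 2.219, -0.04]
wrist_force: [-0.1, -0.4, -0.3]
grip_width: 0.0849
finger_force: 0.0
```

Run:
```python
from h import *
print(sense()["wrist_force"])
im=read_camera("wrist")[:,:,::-1]; s=read_camera("side")[:,:,::-1]
a=cv2.resize(im[:300,100:500],(480,360)); b=cv2.resize(s[135:205,185:255],(320,320),interpolation=cv2.INTER_CUBIC)
o=np.zeros((360,800,3),np.uint8); o[:,:480]=a; o[:320,480:]=b; cv2.imwrite("pics/fin.png",o)
```

```text
[-0.07313898 -0.4465839  -0.30393651]
```

View pics/fin.png

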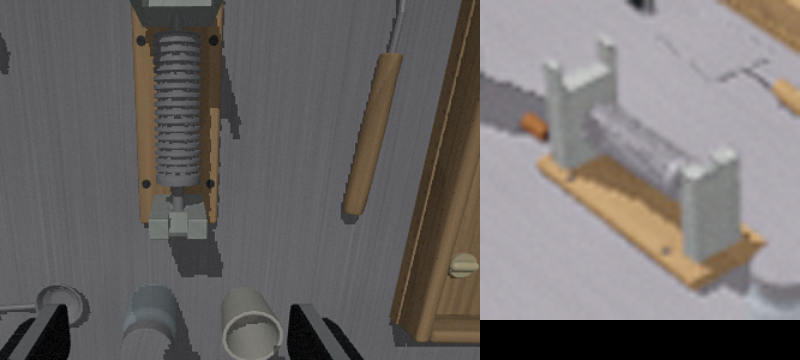

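The roller hangs level between the cheeks, its barrel at (180,110) and its sprung pin running into the cheek under the chute at (178,205). The gripper is clear of it.

```bash
python3 -c "
from workcell import *
print(job_done())"
```

```text
the job is handed in; nothing more can be done
None
```

The roller is fitted in both cups of the stand: an upward tug of about 19 N did not free it. I released it, moved nothing else on the bench, and handed the job in at about 15 s on the robot's clock. No verdict came back.

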